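# Square a louvre panel into the fence corner and latch it

## Task

First pick the red clothes peg off the squaring board and put it in the white peg basket. Then push the small wooden louvre panel, long side to the far fence, square and flush against both aluminium fences in the corner of the board, and after that swing the steel catch with the blue knob over the panel until it meets its stop. Leave the tin, the detergent bottle and the amber jar standing where they are.

Things in the scene. Friction and masses are not known exactly. Their poses are not given: they have to be found in the camera images.
- jig: squaring board, fixed: plywood 12 mm thick, origin at worktop level, x away from the robot, y left, z up. Plywood spans x -120..180, y -170..200 mm. Two aluminium fences, 20 mm wide, tops 32 mm above the worktop: the far fence's inner face is the plane x = +150, the left fence's inner face the plane y = +170.
- panel: loose brown wooden louvre panel, frame with five slats, 110 (its x) x 150 (its y) x 20 mm high, 0.15 to 0.3 kg, flat on the plywood. Origin: centre of its underside. Flush in the corner its axes are parallel to the board's and its origin is at (95, 95, 12) in the board's frame. Starts 30 mm or more short of both fences, turned up to 0.3 rad. Slides easily (1 to 2 N).
- peg: loose red clothes peg with a steel band, lying on the plywood between the panel and the left fence, where the panel must go: 72 (its x) x 10 (its y) x 13 mm high, 15 g. Origin at the centre of its underside.
- basket: loose white open-topped peg basket on the worktop to the right of the board, 150 (its x) x 120 (its y) x 55 mm high, walls and floor 4 mm, 0.3 kg. Origin at the centre of its underside. A blue peg already lies in it, near its +y wall and along x.
- catch (a joint): angle of a flat steel catch turning about a vertical pivot on the left fence, at (90, 180) mm in the board's frame. 0: along the fence, pointing to board -x; grows as the knob end swings to board -y over the panel; 1.57: closed stop, pointing to board -y; -0.7: outer stop. Starts at -0.55 to 0.1; light friction (about 1 N at the knob), stays put.
- catch_knob (a point): centre of the top of the blue knob at the catch's free end, 75 mm from the pivot axis. Knob: upright cylinder 18 mm in diameter, from 34 to 68 mm above the worktop (this point is at 68 mm). The catch arm is 16 mm wide, 34 to 42 mm above the worktop, 2 mm clear of the panel's top.
- tin: loose small brass tin of pins, 42 mm in diameter, 32 mm high, standing on the near left part of the plywood; leave it. Origin at the centre of its underside.
- detergent: loose white detergent bottle with a red cap, 84 mm in diameter, 220 mm high, left of the board; leave it. Origin at the centre of its underside.
- jar: loose amber jar, 80 mm in diameter, 110 mm high, left of the board; leave it. Origin at the centre of its underside.
Not all that is in view belongs to the job. Of the things that look like the panel, the smaller one is meant. Of the things that look like the peg, the smaller one is meant.

How it is judged (in metres and radians):
On the way, in this order (a step that is already met when the one before it is completed fails the run):
1. the red peg is in the basket (x of peg in the frame of basket between -0.07 and 0.07 m and y of peg in the frame of basket between -0.055 and 0.055 m and z of peg in the frame of basket between -0.002 and 0.045 m), for 0.2 s.
2. the panel is square and flush against both fences while the catch is still open (under 0.9 rad) (x of panel in the frame of jig between 0.092 and 0.099 m and y of panel in the frame of jig between 0.092 and 0.099 m and z of panel in the frame of jig between 0.008 and 0.016 m and angle between the x axis of panel and the x axis of jig, either way round below 0.025 rad and value of joint catch below 0.9 rad), for 0.2 s.
3. the catch is swung over the panel to its stop (value of joint catch above 1.42 rad), for 0.2 s.
At the end, for the whole second after the job is handed in: The red peg lies in the upright basket; the panel lies flat on the plywood, within 3 mm of flush with each fence (its centre at 95, 95 mm in the board's frame) and within 0.025 rad of square; the catch is closed over it (over 1.42 rad); all at rest (all of step 1 and x of panel in the frame of jig between 0.092 and 0.099 m and y of panel in the frame of jig between 0.092 and 0.099 m and z of panel in the frame of jig between 0.008 and 0.016 m and angle between the x axis of panel and the x axis of jig, either way round below 0.025 rad and value of joint catch above 1.42 rad and angle between basket's own z axis and vertical below 0.15 rad and linear speed of each of panel, peg below 0.02 m/s); the robot touches nothing.
It fails at once if the tin is moved by more than 30 mm or tipped (distance of tin from where it was at the start of the episode above 0.03 m or angle between tin's own z axis and vertical above 0.4 rad).
It fails at once if the detergent is moved by more than 30 mm or tipped (distance of detergent from where it was at the start of the episode above 0.03 m or angle between detergent's own z axis and vertical above 0.4 rad).
It fails at once if the jar is moved by more than 30 mm or tipped (distance of jar from where it was at the start of the episode above 0.03 m or angle between jar's own z axis and vertical above 0.4 rad).
It also fails if it takes over 72 s, if anything falls off the work surface, if the arm or the gripper's body presses on something with over 40 N, if the wrist force passes 120 N, or if a joint passes its speed limit or range.

## Robot

A 7-joint arm with a two-finger parallel gripper is mounted at the origin on the work surface. World frame = base frame: x ahead of the robot, y to its left, z up, the work surface at z = 0. Lengths are in mm, angles in rad, forces in N, time in s.
With the tool pointing down it reaches from about 400 to 875 mm from the base axis. Payload 4.4 kg.
Tool frame: the origin (TCP) lies midway between the tips of the shut fingers; the grasp point (between the pads) lies 19 mm behind it; z points along the fingers, y is the line along which they close (so a half turn about z gives the same grasp; the last joint's range is limited). The gripper opens to 85 mm and grips with 20 to 120 N. Pads are 22 mm wide; open, the fingers measure 114 mm over their backs; the gripper's body (76 mm by 85 mm) begins 54 mm behind the grasp point. The pads swing forward as they close: fully open they stand 13 mm farther back than shut.
Start: joints at [-1.252, 0.628, 0.038, 1.517, -0.027, 0.996, -0.02], TCP at [243.971, 602.492, 231.313] pointing down, gripper open.
Joint ranges: [-3.06, 3.06], [-0.37, 2.12], [-1.25, 1.32], [0.18, 2.47], [-1.1, 4.24], [0.23, 1.98], [-2.94, 2.94]. Speed limits (rad/s): [2.57, 2.57, 3.14, 3.14, 3.14, 3.14, 3.14].

## Interface

Orientations are given as [roll, pitch, yaw] about the fixed x, y, z axes, in that order (R = Rz(yaw) Ry(pitch) Rx(roll)).
In Python, from cell import ctrl gives the robot as it stands.
- The arm moves only by the shell command python3 -m crank 'ROWS' [OPENING]. ROWS is JSON, a list that holds one entry, the list of rows, each a list of 4 numbers: the shift along the tool's x, y, z normalised to -1 to 1, where 1 is 2.5 cm, then the turn about the tool's z normalised to -1 to 1, where 1 is 0.08 rad. In form: [[[dx, dy, dz, turn], ...]]. A call has 1 to 12 rows; each row shifts and turns the commanded pose from where the row before left it, along the tool's axes as they then stand; what a row does not reach is not made up. A row lasts 1/12 s, in which the tool goes at most 41.7 mm and 7.16 degrees, less where a joint would pass 70% of its speed; a pose out of reach is approached as far as the arm can. A call with a number of a shift or a turn outside -1 to 1 is refused whole. A call with a gripper value outside its range is refused whole. OPENING is the closure, from -1 (fully open) to 1 (shut), set as the call begins (- or left out, the last holds). The fingers move at their own pace and stop on an object; the grip force is fixed at half the most. Time passes only in rows, so rows that do not move let the fingers close. It gives the time, the measured TCP pose, the force, the opening and the grip force at its end, in the units of the state.
- ctrl.read_state(): the state, without advancing time (a new reading comes with each control period).
- ctrl.get_image(name): name is "side" or "top"; returns a dict with "img" (384x512x3 uint8, red, green, blue), "intrinsics" (3x3 intrinsics, pixels), "extrinsics" (4x4, takes a point from camera to world coordinates). Camera axes: x right, y up, looking along -z (the intrinsics and any distortion apply to the point x, -y, -z); pixel columns grow to the right and rows downward; lengths in mm; the calibration is good to about 2 mm. A picture is of the moment at which its call begins. There is no depth.
- ctrl.finish_job(): hands the job in; it is judged then, once.
Trained networks look in the newest picture that a camera, given by its name, has taken for a name from the list of things; names that differ only in an ending like _2 or _b are one class to them, and where a whole thing is asked for, a point or a joint stands for the part that bears it (a point fixed in the world has none). Each returns a list of dicts, best first, with "confidence" (0 to 1); they miss things now and then, are a little off and sometimes report something else, mostly with a low value. They report only what shows in the picture. A call takes as long as a camera call. They do not tell look-alikes from the thing itself.
- ctrl.find_in(camera, target): "position" ([row, column] in pixels, amid what is visible of it).
- ctrl.trace(camera, target): "mask" (384x512 bool, what is visible of it) and "position" ([row, column] in pixels, amid what is visible of it).
- ctrl.place_of(camera, target): "position" ([row, column] in pixels: a listed point, or the origin of a listed thing).
The state is a dict: "clock": time; "qpos": joint angles; "qd": joint speeds; "tau": joint torques, N m; "eef_pos": TCP position; "tool_rot": TCP orientation; "force": force on the tool from outside, world axes, zero at the start; "torque": the same for the moment, N m; "width": finger opening in mm; "gripper_force": force on a finger pad.
Only numpy, scipy, OpenCV 4.12 (cv2) and the standard library are available. Lean on these libraries where they do the work, as an engineer would, in place of code of your own. Each camera call takes 0.05 s, during which the arm holds its last target. There are 200 camera calls.

## Working session

There is one attempt and no reset: what is moved stays moved. The work goes in short steps, Python scripts to look and compute and a shell command to move; the robot and the scene stay as the last step left them, time stands still between calls to the robot, and variables do not carry over. Pictures are saved under pics/ and viewed, at most 10 in all, crops included, and the job is handed in when it is done.

```bash
mkdir -p pics; ls; python3 - <<'E'
from cell import ctrl
import cv2,numpy as np
for c in("top","side"):
    r=ctrl.get_image(c); cv2.imwrite(f"pics/{c}0.png",r["img"][:,:,::-1])
    np.savez(f"{c}_cal.npz",K=r["intrinsics"],T=r["extrinsics"])
    print(c,r["intrinsics"].round(1).tolist(),r["extrinsics"].round(3).tolist(),[k for k in r])
    for t in("jig","panel","peg","basket","catch_knob","catch","tin","detergent","jar"):
        for f in("place_of",):
            print(t,[(np.round(d["position"],1).tolist(),round(d["confidence"],2)) for d in getattr(ctrl,f)(c,t)][:4])
s=ctrl.read_state();print(s)
E
```

```text
pics
top [[381.7, 0.0, 247.4], [0.0, 381.7, 179.2], [0.0, 0.0, 1.0]] [[0.096, 0.975, -0.202, 265.677], [-0.995, 0.093, -0.023, 115.625], [-0.004, 0.203, 0.979, 1003.846], [0.0, 0.0, 0.0, 1.0]] ['img', 'intrinsics', 'extrinsics']
jig [([159.0, 299.1], 0.7), ([154.2, 300.9], 0.44), ([146.7, 227.7], 0.38)]
panel [([279.2, 400.2], 0.86), ([151.3, 304.0], 0.57)]
peg [([118.3, 187.7], 0.78), ([145.8, 258.7], 0.55)]
basket [([173.2, 402.4], 0.93), ([151.1, 302.0], 0.66)]
catch_knob [([147.3, 225.4], 0.65)]Traceback (most recent call last):
  File "<stdin>", line 9, in <module>
ValueError: it knows: basket, catch_knob, detergent, jar, jig, panel, peg, tin
```

```bash
python3 - <<'E'
from cell import ctrl
import cv2,numpy as np
for c in("top","side"):
    r=ctrl.get_image(c); cv2.imwrite(f"pics/{c}1.png",cv2.resize(r["img"][:,:,::-1],(800,600)))
    np.savez(f"{c}_cal.npz",K=r["intrinsics"],T=r["extrinsics"],img=r["img"])
    if c=="side":print(c,r["intrinsics"].round(1).tolist(),r["extrinsics"].round(3).tolist())
    for t in("jig","panel","peg","basket","catch_knob","tin","detergent","jar"):
            print(t,[(np.round(d["position"],1).tolist(),round(d["confidence"],2)) for d in ctrl.place_of(c,t)][:4])
s=ctrl.read_state();print(s["clock"],s["tool_rot"],s["width"],s["eef_pos"])
E
```

```text
jig [([163.4, 296.8], 0.7)]
panel [([148.9, 301.6], 0.87), ([278.4, 399.8], 0.71)]
peg [([116.5, 191.9], 0.77), ([145.6, 254.4], 0.4)]
basket [([169.6, 402.3], 0.96)]
catch_knob [([148.9, 225.3], 0.61)]
tin [([191.5, 243.9], 0.59)]
detergent [([124.2, 111.2], 0.59)]
jar [([189.0, 115.9], 0.61)]
side [[381.8, 0.0, 250.6], [0.0, 381.8, 191.5], [0.0, 0.0, 1.0]] [[0.991, 0.059, -0.121, 313.494], [-0.134, 0.533, -0.836, -751.727], [0.015, 0.844, 0.536, 630.119], [0.0, 0.0, 0.0, 1.0]]
jig [([233.6, 294.3], 0.91)]
panel [([337.9, 180.8], 0.89), ([233.7, 300.9], 0.69)]
peg [([175.7, 300.9], 0.69), ([203.2, 291.9], 0.47), ([323.1, 324.5], 0.32)]
basket [([322.9, 325.2], 0.82)]
catch_knob [([175.7, 279.4], 0.76)]
tin [([204.9, 245.1], 0.73), ([232.1, 303.7], 0.38)]
detergent []
jar [([155.0, 226.9], 0.62)]
1.2 [ 3.14150506e+00 -4.91704801e-05  2.75680467e+00] 85.34760412687226 [243.97137493 602.53414483 231.31900391]
```

View pics/top1.png

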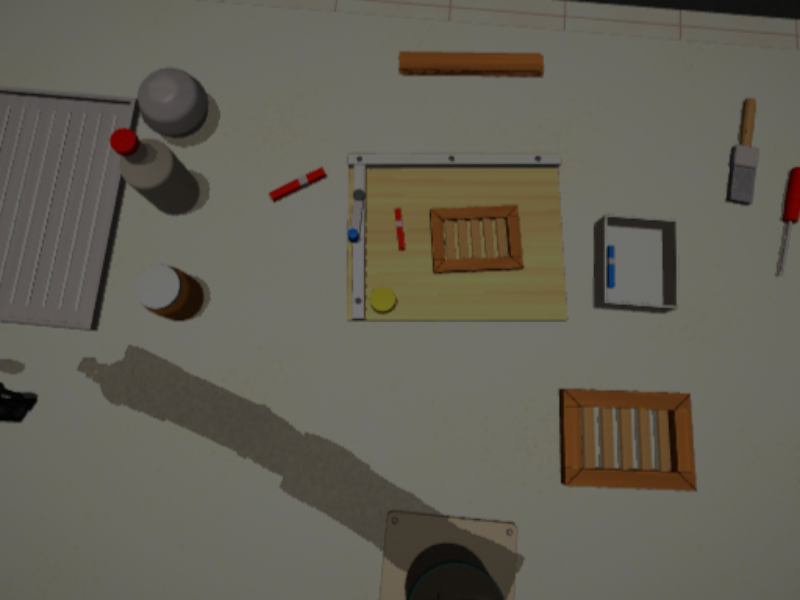

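View pics/side1.png

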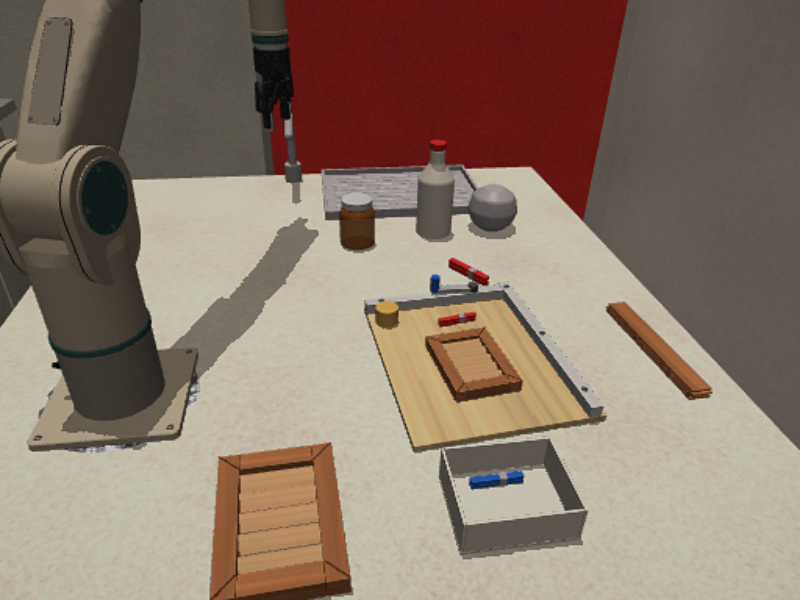

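Top view (800×600): the red pegs are at (400,229), on the board and small, and at (298,184), off the board and larger. The frames are at (476,239), on the board and small, and at (628,440), large. I choose the peg at (400,229) and the panel at (476,239). The basket is at (640,263), the knob at (352,236) and the tin at (382,300).

```bash
cat > h.py <<'E'
import cv2,numpy as np
from scipy.optimize import minimize,least_squares
C={}
for c in("top","side"):
    C[c]=dict(np.load(f"{c}_cal.npz"))
def proj(c,P):
    T=C[c]["T"];q=(np.asarray(P,float)-T[:3,3])@T[:3,:3]; q=q*[1,-1,-1]; u=q@C[c]["K"].T; return u[:,:2]/u[:,2:]
def ray(c,uv,z):
    T=C[c]["T"];d=np.linalg.inv(C[c]["K"])@[uv[0],uv[1],1]; d=T[:3,:3]@(d*[1,-1,-1]); o=T[:3,3]; return o+d*(z-o[2])/d[2]
def tri(pts): # {cam:(col,row)}
    return least_squares(lambda p:np.concatenate([proj(c,[p])[0]-v for c,v in pts.items()]),[500,0,20]).x
def box(x0,x1,y0,y1,z0,z1): return np.array([[x,y,z] for x in(x0,x1) for y in(y0,y1) for z in(z0,z1)],float)
def tf(P,p):
    c,s=np.cos(p[3]),np.sin(p[3]); return P@np.array([[c,-s,0],[s,c,0],[0,0,1]]).T+p[:3]
S=8
def rend(c,boxes,p):
    m=np.zeros((384,512),np.uint8)
    m=np.zeros((384*4,512*4),np.uint8)
    for b in boxes:
        cv2.fillConvexPoly(m,cv2.convexHull(np.round((proj(c,tf(b,p))*4+1.5)*16).astype(np.int32)),255,shift=4)
    return cv2.resize(m,(512,384),interpolation=cv2.INTER_AREA)/255.
def fit(masks,boxes,p0,freez=True):
    def cost(v):
        p=np.array([v[0],v[1],v[2] if freez else p0[2],v[3]/100])
        return sum(1-np.minimum(r,m).sum()/np.maximum(r,m).sum() for c,m in masks.items() for r in[rend(c,boxes,p)])
    v0=np.array([p0[0],p0[1],p0[2],p0[3]*100]); best=None
    for st in(15,4):
        sim=np.vstack([v0]+[v0+st*e for e in np.eye(4)])
        r=minimize(cost,v0,method="Nelder-Mead",options=dict(initial_simplex=sim,xatol=.05,fatol=1e-5,maxiter=500)); v0=r.x
    return np.array([*r.x[:3] if freez else (*r.x[:2],p0[2]),r.x[3]/100]),r.fun
B=dict(panel=[box(-55,55,-75,75,0,20)],peg=[box(-36,36,-5,5,0,13)],basket=[box(-75,75,-60,60,0,55)],
 jig=[box(-120,180,-170,200,0,12),box(150,170,-170,190,12,32),box(-120,150,170,190,12,32)],
 tin=[box(-1,1,-1,1,0,32)*0+np.array([0,0,0])])
a=np.linspace(0,6.283,24,endpoint=False)
cyl=lambda r,h:[np.array([[r*np.cos(t),r*np.sin(t),z] for t in a for z in(0,h)])]
B.update(tin=cyl(21,32),jar=cyl(40,110))
def fill(m,hull=False):
    m=m.astype(np.uint8);cs,_=cv2.findContours(m,cv2.RETR_EXTERNAL,cv2.CHAIN_APPROX_NONE)
    k=max(cs,key=cv2.contourArea); o=np.zeros_like(m); cv2.drawContours(o,[cv2.convexHull(k) if hull else k],-1,1,-1); return o.astype(float)
E
python3 - <<'E'
from h import *
from cell import ctrl
guess=dict(panel={"top":(303,152),"side":(302,233)},peg={"top":(256,147),"side":(292,204)},basket={"top":(410,168),"side":(327,318)},jig={"top":(293,152),"side":(308,235)},tin={"top":(244,190),"side":(247,201)},jar={"top":(110,187),"side":(228,140)})
out={};M={}
for c in C:
    C[c]["img"]=ctrl.get_image(c)["img"]
    for n,g in guess.items():
        l=ctrl.trace(c,n); l=[d for d in l if np.hypot(d["position"][1]-g[c][0],d["position"][0]-g[c][1])<25]
        if l: M.setdefault(n,{})[c]=fill(l[0]["mask"],n!="jig"); print(c,n,round(l[0]["confidence"],2),int(M[n][c].sum()))
for n,m in M.items():
    c=list(m)[0]; p0=[*ray(c,guess[n][c],12)[:2],12 if n in("peg","panel","tin") else 0,0.]
    for y0 in (0.,-.2,.2) if n in("panel","peg") else (0.,):
        p0[3]=y0
        p,f=fit(m,B[n],np.array(p0),len(m)==2); print(n,list(m),p.round(3),round(f,3))
k={"top":(225.3,148.9),"side":(279.4,175.7)}
print("knob",tri(k))
im=C["top"]["img"];im2=C["side"]["img"]
cv2.imwrite("pics/crop.png",np.hstack([cv2.resize(im[90:210,160:340],(420,400)),cv2.resize(im2[160:260,230:335],(380,400))])[:,:,::-1])
np.save("M.npy",M,allow_pickle=True)
E
```

```text
Traceback (most recent call last):
  File "h.py", line 30
    return np.array([*r.x[:3] if freez else (*r.x[:2],p0[2]),r.x[3]/100]),r.fun
                              ^^
SyntaxError: invalid syntax
```

```bash
sed -i 's/return np.array(\[\*r.x.*/return np.array([r.x[0],r.x[1],r.x[2] if freez else p0[2],r.x[3]\/100]),r.fun/' h.py
cat > m.py <<'E'
from h import *
from cell import ctrl
guess=dict(panel={"top":(303,152),"side":(302,233)},peg={"top":(256,147),"side":(292,204)},basket={"top":(410,168),"side":(327,318)},jig={"top":(293,152),"side":(308,235)},tin={"top":(244,190),"side":(247,201)},jar={"top":(110,187),"side":(228,140)})
M={}
for c in C:
    C[c]["img"]=ctrl.get_image(c)["img"]
    for n,g in guess.items():
        l=ctrl.trace(c,n); l=[d for d in l if np.hypot(d["position"][1]-g[c][0],d["position"][0]-g[c][1])<25]
        if l: M.setdefault(n,{})[c]=fill(l[0]["mask"],n!="jig"); print(c,n,round(l[0]["confidence"],2),int(M[n][c].sum()))
np.save("M.npy",M,allow_pickle=True)
for n,m in M.items():
    c=list(m)[0]; p0=[*ray(c,guess[n][c],12)[:2],12 if n in("peg","panel","tin") else 0,0.]
    for y0 in (0.,-.2,.2) if n in("panel","peg") else (0.,):
        p0[3]=y0
        p,f=fit(m,B[n],np.array(p0),len(m)==2); print(n,list(m),p.round(3),round(f,3))
k={"top":(225.3,148.9),"side":(279.4,175.7)}
print("knob",tri(k))
im=C["top"]["img"];im2=C["side"]["img"]
cv2.imwrite("pics/crop.png",np.hstack([cv2.resize(im[90:210,160:340],(420,400)),cv2.resize(im2[160:260,230:335],(380,400))])[:,:,::-1])
E
python3 m.py
```

```text
top panel 0.59 2559
top basket 0.9 3389
top jig 0.91 14857
top tin 0.72 223
top jar 0.72 1261
side panel 0.65 2045
side basket 0.77 5842
side tin 0.6 200
side jar 0.82 758
panel ['top', 'side'] [ 5.53632e+02 -5.57500e+00  1.09730e+01  1.50000e-01] 0.098
panel ['top', 'side'] [ 5.53764e+02 -5.36000e+00  1.09120e+01  1.51000e-01] 0.098
panel ['top', 'side'] [ 5.53487e+02 -5.36500e+00  1.15920e+01  1.48000e-01] 0.097
basket ['top', 'side'] [ 5.34192e+02 -2.73361e+02 -3.90000e-01  1.30000e-02] 0.06
jig ['top'] [5.34173e+02 1.25050e+01 0.00000e+00 9.60000e-02] 0.011
tin ['top', 'side'] [4.32244e+02 1.42457e+02 1.16270e+01 1.96000e-01] 0.244
jar ['top', 'side'] [ 4.0857e+02  4.8650e+02 -5.1310e+00  1.7100e-01] 0.171
knob [533.93866805 201.10230665  67.77772813]
```

View pics/crop.png

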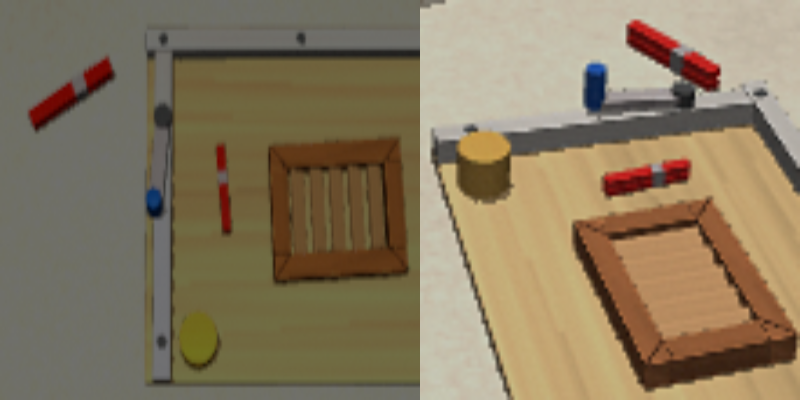

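The crop confirms the target: the small red peg with the steel band on the plywood, between the small panel and the left fence (about (223,188) in the left half). The larger peg lies off the board.

```bash
cat > peg.py <<'E'
from h import *
from cell import ctrl
m={}
for c,g in dict(top=(256,147),side=(292,204)).items():
    im=ctrl.get_image(c)["img"]; h=cv2.cvtColor(im,cv2.COLOR_RGB2HSV)
    r=(((h[...,0]<6)|(h[...,0]>172))&(h[...,1]>180)&(h[...,2]>60)).astype(np.uint8)
    w=np.zeros_like(r); k=22 if c=="top" else 16; w[g[1]-k:g[1]+k,g[0]-k:g[0]+k]=1
    r=cv2.morphologyEx(r*w,cv2.MORPH_CLOSE,np.ones((5,5))); m[c]=fill(r,True); print(c,m[c].sum())
    if c=="side":
        for d in ctrl.trace(c,"jig")[:2]:
            mm=fill(d["mask"]); print(d["confidence"],mm.sum(),d["position"])
            if d["confidence"]>.5:
                M=np.load("M.npy",allow_pickle=True).item()["jig"]; 
                for q in ({"side":mm},{**M,"side":mm}): print("jig",fit(q,B["jig"],np.array([534,12.5,0,.096]),False))
                print("jig z",fit(q,B["jig"],np.array([534,12.5,0,.096])))
for q in ({"top":m["top"]},m): 
  for y in(0,.3): print("peg",fit(q,B["peg"],np.array([550,110,12,y]),len(q)==2))
E
python3 peg.py
```

```text
top 99.0
side 136.0
0.93 10875.0 [254.1, 308.4]
jig (array([5.34933659e+02, 1.28284916e+01, 0.00000000e+00, 9.53689338e-02]), np.float64(0.04902177692088905))
jig (array([5.34224707e+02, 1.26432654e+01, 0.00000000e+00, 9.54451390e-02]), np.float64(0.06062755465644909))
jig z (array([ 5.34632286e+02,  1.29736534e+01, -7.63290106e-01,  9.46800464e-02]), np.float64(0.05991774245369441))
peg (array([5.61022582e+02, 1.26152448e+02, 1.20000000e+01, 2.02551027e-01]), np.float64(0.19590226436362423))
peg (array([5.61734760e+02, 1.26234769e+02, 1.20000000e+01, 2.04616940e-01]), np.float64(0.1954423325704051))
peg (array([5.62389221e+02, 1.26215415e+02, 1.04412781e+01, 2.06062734e-01]), np.float64(0.32017629073792175))
peg (array([5.63184559e+02, 1.26349639e+02, 1.04505144e+01, 2.06045122e-01]), np.float64(0.3201138979467839))
```

```bash
cat > go.py <<'E'
import sys,numpy as np
from cell import ctrl
from scipy.spatial.transform import Rotation as R
def show(*tg):
    s=ctrl.read_state();p=np.array(s["eef_pos"]);r=R.from_euler("xyz",s["tool_rot"])
    print("t",round(s["clock"],2),"p",p.round(1),"rpy",np.round(s["tool_rot"],3),"F",np.round(s["force"],1),"w",round(s["width"],1),"gf",round(s["gripper_force"],1),"q7",np.round(s["qpos"],2)[-1])
    for t in tg:
        d=r.inv().apply(np.array(t[:3])-p)/25; yaw=s["tool_rot"][2]
        tu=None if len(t)<4 else -((t[3]-yaw+np.pi)%(2*np.pi)-np.pi)/.08
        print("to",np.round(t,2),"units xyz",d.round(2),"n",np.ceil(abs(d).max()),"turn",tu)
if __name__=="__main__": show(*eval(sys.argv[1]))
E
python3 -m crank '[[[0,0,0,-1],[0,0,0,-1],[0,0,0,-1],[0,0,0,-1],[0,0,0,-1],[0,0,0,-1],[0,0,0,-1],[0,0,0,-0.3],[0,0,0,0],[0,0,0,0]]]' 0.18
python3 go.py '[(562,126.2,231,.2+np.pi),(562,126.2,14.5)]'
```

```text
clock: 2.88
eef_pos: [244.1, 602.4, 231.3]
tool_rot: [-3.142, -0.0, -2.944]
force: [0.3, -0.8, -0.7]
width: 35.2
gripper_force: 0.0
t 2.88 p [244.1 602.4 231.3] rpy [-3.142 -0.    -2.944] F [ 0.3 -0.8 -0.7] w 35.2 gf 0.0 q7 0.47
to [562.   126.2  231.     3.34] units xyz [-8.740e+00 -2.117e+01  1.000e-02] n 22.0 turn -0.03443486986662858
to [562.  126.2  14.5] units xyz [ -8.74 -21.17   8.67] n 22.0 turn None
```

```bash
python3 -m crank '[[[-0.36,-0.88,0,0],[-0.36,-0.88,0,0],[-0.36,-0.88,0,0],[-0.36,-0.88,0,0],[-0.36,-0.88,0,0],[-0.36,-0.88,0,0],[-0.36,-0.88,0,0],[-0.36,-0.88,0,0],[-0.36,-0.88,0,0],[-0.36,-0.88,0,0],[-0.36,-0.88,0,0],[-0.36,-0.88,0,0]]]' >/dev/null
python3 -m crank '[[[-0.36,-0.88,0,0],[-0.36,-0.88,0,0],[-0.36,-0.88,0,0],[-0.36,-0.88,0,0],[-0.36,-0.88,0,0],[-0.36,-0.88,0,0],[-0.36,-0.88,0,0],[-0.36,-0.88,0,0],[-0.36,-0.88,0,0],[-0.36,-0.88,0,0],[-0.36,-0.88,0,0],[-0.36,-0.88,0,0]]]' >/dev/null
python3 -m crank '[[[0,0,0,0],[0,0,0,0],[0,0,0,0]]]' >/dev/null
python3 go.py '[(562,126.2,60,.2+np.pi),(562,126.2,14.5)]'
```

```text
t 5.13 p [559.8 128.4 231.3] rpy [ 3.141 -0.    -2.943] F [0.1 0.  0.5] w 34.9 gf 0.0 q7 1.43
to [562.   126.2   60.     3.34] units xyz [-0.07 -0.11  6.85] n 7.0 turn -0.0156307405788203
to [562.  126.2  14.5] units xyz [-0.07 -0.11  8.67] n 9.0 turn None
```

```bash
python3 -m crank '[[[-0.07,-0.11,0.9,0],[0,0,0.9,0],[0,0,0.9,0],[0,0,0.9,0],[0,0,0.9,0],[0,0,0.9,0],[0,0,0.9,0],[0,0,0.5,0],[0,0,0,0],[0,0,0,0],[0,0,0,0]]]' >/dev/null
python3 go.py '[(562,126.2,14.5)]'
python3 - <<'E'
from cell import ctrl;import cv2,numpy as np
a=ctrl.get_image("side")["img"][130:250,230:350];b=ctrl.get_image("top")["img"][90:210,200:320]
cv2.imwrite("pics/g1.png",np.hstack([cv2.resize(a,(400,400)),cv2.resize(b,(400,400))])[:,:,::-1])
E
```

```text
t 6.05 p [562.9 126.5  62.3] rpy [ 3.141e+00  1.000e-03 -2.941e+00] F [ 1.1 -0.6 -0.3] w 35.1 gf 0.0 q7 1.41
to [562.  126.2  14.5] units xyz [ 0.04 -0.    1.91] n 2.0 turn None
```

View pics/g1.png

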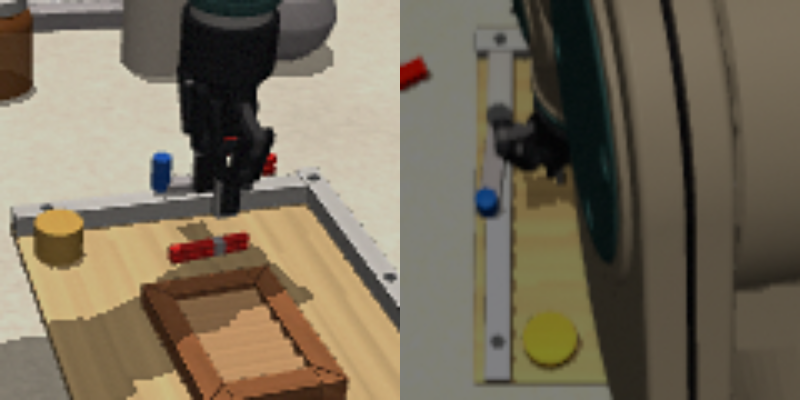

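The side crop shows the fingers over the peg, which is at (210,247), and well clear of the knob and panel. In the top crop the arm hides the peg. I descend and close.

```bash
python3 -m crank '[[[0.04,0,0.8,0],[0,0,0.7,0],[0,0,0.38,0],[0,0,0,0],[0,0,0,0],[0,0,0,0]]]' ; python3 go.py '[(562,126.2,14.5)]'
python3 -m crank '[[[0,0,0,0],[0,0,0,0],[0,0,0,0],[0,0,0,0],[0,0,0,0],[0,0,0,0],[0,0,0,0],[0,0,0,0]]]' 1; python3 go.py '[(562,126.2,14.5)]'
```

```text
clock: 6.65
eef_pos: [562.2, 125.3, 15.2]
tool_rot: [3.141, 0.002, -2.942]
force: [0.2, -0.2, -0.1]
width: 34.9
gripper_force: 0.0
t 6.65 p [562.2 125.3  15.2] rpy [ 3.141e+00  2.000e-03 -2.942e+00] F [ 0.2 -0.2 -0.1] w 34.9 gf 0.0 q7 1.4
to [562.  126.2  14.5] units xyz [0.   0.03 0.03] n 1.0 turn None
clock: 7.32
eef_pos: [562.1, 125.3, 15.4]
tool_rot: [3.142, 0.002, -2.942]
force: [-0.7, -0.4, 6.5]
width: 7.8
gripper_force: 61.6
t 7.32 p [562.1 125.3  15.4] rpy [ 3.142e+00  2.000e-03 -2.942e+00] F [-0.7 -0.4  6.5] w 7.8 gf 61.6 q7 1.4
to [562.  126.2  14.5] units xyz [-0.    0.04  0.03] n 1.0 turn None
```

```bash
python3 -m crank '[[[0,0,-0.4,0],[0,0,-0.8,0],[0,0,-0.9,0],[0,0,-0.9,0],[0,0,-0.9,0],[0,0,-0.5,0],[0,0,0,0],[0,0,0,0]]]' ; python3 go.py '[(534,-290,120),(534,-290,15)]'
```

```text
clock: 7.98
eef_pos: [561.9, 125.2, 125.3]
tool_rot: [3.141, 0.002, -2.942]
force: [0.2, -0.5, -0.4]
width: 8.1
gripper_force: 60.9
t 7.98 p [561.9 125.2 125.3] rpy [ 3.141e+00  2.000e-03 -2.942e+00] F [ 0.2 -0.5 -0.4] w 8.1 gf 60.9 q7 1.42
to [ 534 -290  120] units xyz [  4.38 -16.06   0.2 ] n 17.0 turn None
to [ 534 -290   15] units xyz [  4.39 -16.06   4.4 ] n 17.0 turn None
```

```bash
python3 -m crank '[[[0.1,-0.4,0,0],[0.22,-0.8,0,0],[0.22,-0.8,0,0],[0.22,-0.8,0,0],[0.22,-0.8,0,0],[0.22,-0.8,0,0],[0.22,-0.8,0,0],[0.22,-0.8,0,0],[0.22,-0.8,0,0],[0.22,-0.8,0,0],[0.22,-0.8,0,0]]]' >/dev/null;  python3 -m crank '[[[0.22,-0.8,0,0],[0.22,-0.8,0,0],[0.22,-0.8,0,0],[0.22,-0.8,0,0],[0.22,-0.8,0,0],[0.22,-0.8,0,0],[0.22,-0.8,0,0],[0.22,-0.8,0,0],[0.22,-0.8,0,0],[0.12,-0.46,0,0],[0,0,0,0],[0,0,0,0]]]'; python3 go.py '[(534,-290,125),(534,-290,15)]'
python3 - <<'E'
from cell import ctrl;import cv2,numpy as np
a=ctrl.get_image("side")["img"][170:370,230:430]
cv2.imwrite("pics/b1.png",cv2.resize(a,(600,600))[:,:,::-1])
E
```

```text
clock: 9.9
eef_pos: [532.1, -290.1, 123.3]
tool_rot: [3.14, -0.001, -2.944]
force: [0.2, -0.0, 0.3]
width: 7.8
gripper_force: 60.9
t 9.9 p [ 532.1 -290.1  123.3] rpy [ 3.140e+00 -1.000e-03 -2.944e+00] F [ 0.2 -0.   0.3] w 7.8 gf 60.9 q7 2.08
to [ 534 -290  125] units xyz [-0.07 -0.01 -0.07] n 1.0 turn None
to [ 534 -290   15] units xyz [-0.08 -0.02  4.33] n 5.0 turn None
```

View pics/b1.png

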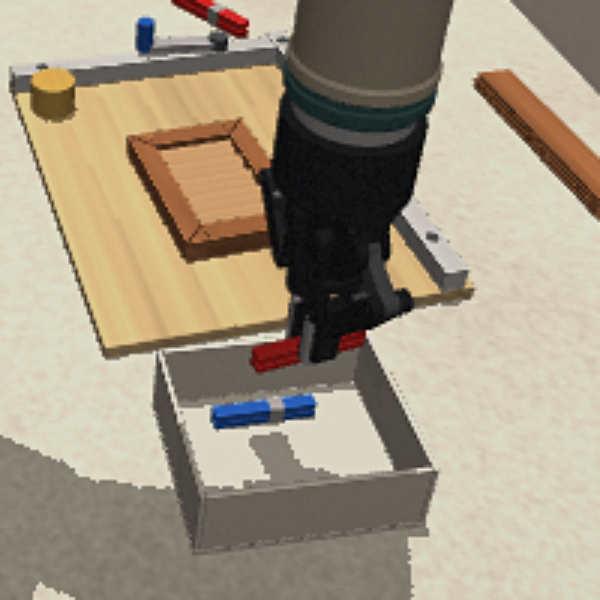

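The peg (at (305,350)) is held above the basket, clear of the blue peg. I lower and release.

```bash
python3 -m crank '[[[-0.08,0,0.6,0],[0,0,0.9,0],[0,0,0.9,0],[0,0,0.9,0],[0,0,0.7,0],[0,0,0.2,0],[0,0,0,0],[0,0,0,0]]]' ; python3 -m crank '[[[0,0,0,0],[0,0,0,0],[0,0,0,0],[0,0,0,0],[0,0,-0.5,0],[0,0,-0.9,0],[0,0,-0.9,0],[0,0,-0.9,0],[0,0,-0.9,0],[0,0,0,0]]]' 0.2
python3 - <<'E'
from cell import ctrl;import numpy as np,cv2
from h import *
for c in C:
    for t in("panel","basket","peg"): print(c,t,[(np.round(d["position"][::-1],1).tolist(),round(d["confidence"],2)) for d in ctrl.place_of(c,t)][:4])
im=ctrl.get_image("side")["img"];cv2.imwrite("pics/b2.png",cv2.resize(im[170:370,230:430],(400,400))[:,:,::-1])
E
```

```text
clock: 10.62
eef_pos: [535.7, -288.7, 19.8]
tool_rot: [3.141, 0.001, -2.941]
force: [0.7, -0.1, -0.4]
width: 7.8
gripper_force: 60.9
clock: 11.45
eef_pos: [538.0, -291.2, 127.4]
tool_rot: [-3.136, 0.007, -2.943]
force: [0.4, -0.3, 0.4]
width: 34.3
gripper_force: 0.0
top panel [([397.6, 278.4], 0.86)]
top basket [([402.8, 171.4], 0.9)]
top peg [([189.1, 119.3], 0.72)]
side panel [([300.3, 229.8], 0.79), ([178.6, 336.9], 0.7), ([225.5, 155.9], 0.59)]
side basket [([323.7, 323.0], 0.83)]
side peg [([333.1, 287.7], 0.46), ([299.5, 175.3], 0.44)]
```

View pics/b2.png

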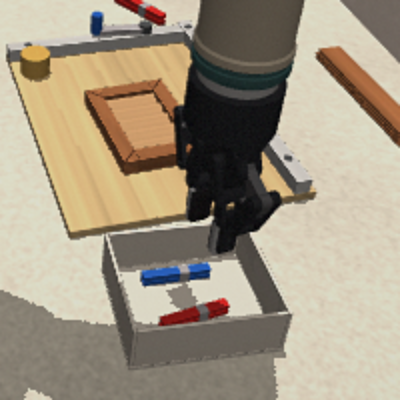

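The red peg lies in the basket at (195,312) and the basket is upright. Next I push the panel toward +x with the open fingers behind its near long side.

```bash
cat >> h.py <<'E'
J=np.array([534.5,12.7]);JY=.0952
def jw(x,y,z,dyaw=None):
    c,s=np.cos(JY),np.sin(JY); o=[J[0]+c*x-s*y,J[1]+s*x+c*y,z]
    return o if dyaw is None else o+[JY+dyaw]
def wj(p):
    c,s=np.cos(JY),np.sin(JY); d=np.asarray(p[:2])-J; return np.array([c*d[0]+s*d[1],-s*d[0]+c*d[1]])
E
sed -i '1i from h import *' go.py; sed -i 's/    for t in tg:/    print("jig xy",wj(p).round(1),"Fjig",wj(np.array(s["force"][:2])+J).round(1))\n    for t in tg:/' go.py
python3 -m crank '[[[0,0,0,1],[0,0,0,0.3],[0,0,0,0],[0,0,0,0],[0,0,0,0]]]' -1
python3 go.py '[jw(-75,-20,120,np.pi),jw(-75,-20,8)]'
```

```text
clock: 12.22
eef_pos: [535.0, -289.7, 121.5]
tool_rot: [3.141, -0.0, -3.045]
force: [-0.7, -0.2, -0.4]
width: 85.3
gripper_force: 0.0
t 12.22 p [ 535.  -289.7  121.5] rpy [ 3.141 -0.    -3.045] F [-0.7 -0.2 -0.4] w 85.3 gf 0.0 q7 2.0
jig xy [ -28.3 -301.1] Fjig [-0.8 -0.1]
to [461.74 -14.34 120.     3.24] units xyz [ 1.85 11.25  0.06] n 12.0 turn 0.015836348825737367
to [461.74 -14.34   8.  ] units xyz [ 1.85 11.24  4.54] n 12.0 turn None
```

```bash
python3 -m crank '[[[0.07,0.45,0,0],[0.15,0.9,0,0],[0.15,0.9,0,0],[0.15,0.9,0,0],[0.15,0.9,0,0],[0.15,0.9,0,0],[0.15,0.9,0,0],[0.15,0.9,0,0],[0.15,0.9,0,0],[0.15,0.9,0,0],[0.15,0.9,0,0],[0.15,0.9,0,0]]]' >/dev/null; python3 -m crank '[[[0.15,0.9,0,0],[0,0,0,0],[0,0,0,0],[0,0,0.8,0],[0,0,0.9,0],[0,0,0.9,0],[0,0,0.6,0],[0,0,0.3,0],[0,0,0,0],[0,0,0,0]]]'
python3 go.py '[jw(-75,-20,8,np.pi),jw(24,-20,8)]'
```

```text
clock: 14.05
eef_pos: [461.8, -14.8, 34.4]
tool_rot: [-3.141, -0.0, -3.047]
force: [0.2, -0.7, 1.0]
width: 85.5
gripper_force: 0.0
t 14.05 p [461.8 -14.8  34.4] rpy [-3.141 -0.    -3.047] F [ 0.2 -0.7  1. ] w 85.5 gf 0.0 q7 1.52
jig xy [-75.  -20.5] Fjig [ 0.1 -0.7]
to [461.74 -14.34   8.     3.24] units xyz [0.   0.02 1.06] n 2.0 turn -0.009600508767393379
to [560.29  -4.93   8.  ] units xyz [-3.96  0.02  1.06] n 4.0 turn None
```

Descend to about TCP z = 8, then push slowly about 90 mm toward the far fence.

```bash
python3 -m crank '[[[0,0,0.4,0],[0,0,0.4,0],[0,0,0.24,0],[0,0,0,0],[0,0,0,0]]]'|sed -n 2,4p; python3 -m crank '[[[-0.3,0,0,0],[-0.4,0,0,0],[-0.4,0,0,0],[-0.4,0,0,0],[-0.4,0,0,0],[-0.4,0,0,0],[-0.4,0,0,0],[0,0,0,0]]]'|sed -n 4p; python3 -m crank '[[[-0.4,0,0,0],[-0.4,0,0,0],[-0.3,0,0,0],[-0.1,0,0,0],[0,0,0,0],[0,0,0,0]]]'
python3 go.py '[jw(24,-20,8,np.pi)]'
cat > pan.py <<'E'
from h import *
from cell import ctrl
import sys
m={}
for c in C:
    im=ctrl.get_image(c)["img"]
    l=[]
    for d in ctrl.trace(c,"panel"):
        k=fill(d["mask"],True); w=ray(c,d["position"][::-1],22); j=wj(w)
        if -60<j[0]<160 and -110<j[1]<170 and d["confidence"]>.3: l.append((k,j,d["confidence"]))
    if l: m[c]=l[0][0]; print(c,l[0][1].round(0),round(l[0][2],2),l[0][0].sum())
g=eval(sys.argv[1])
for q in [{c:m[c]} for c in m]+([m] if len(m)==2 else []):
    p,f=fit(q,B["panel"],np.array(jw(*g,12,0.)),False); print(list(q),"jig xy",wj(p).round(1),"dyaw",round(p[3]-JY,3),round(f,3))
E
python3 pan.py '(85,-20)'
```

```text
eef_pos: [461.5, -15.0, 12.8]
tool_rot: [-3.141, -0.002, -3.047]
force: [0.6, -0.1, 0.8]
force: [0.2, 0.9, 1.0]
clock: 15.63
eef_pos: [558.4, -5.1, 11.8]
tool_rot: [-3.141, -0.002, -3.046]
force: [0.7, -0.4, -0.4]
width: 85.3
gripper_force: 0.0
t 15.63 p [558.4  -5.1  11.8] rpy [-3.141e+00 -2.000e-03 -3.046e+00] F [ 0.7 -0.4 -0.4] w 85.3 gf 0.0 q7 1.14
jig xy [ 22. -20.] Fjig [ 0.7 -0.5]
to [560.29  -4.93   8.     3.24] units xyz [-0.08  0.    0.15] n 1.0 turn 0.004098965563170687
top [123.  34.] 0.72 663.0
side [102. -48.] 0.97 1410.0
['top'] jig xy [113.5  43.9] dyaw -0.031 0.713
['side'] jig xy [ 91.4 -24.8] dyaw -0.056 0.275
['top', 'side'] jig xy [ 89.9 -22.3] dyaw -0.021 1.005
```

```bash
python3 -m crank '[[[0.5,0,0,0],[0.5,0,0,0],[0,0,-0.6,0],[0,0,-0.9,0],[0,0,-0.9,0],[0,0,-0.9,0],[0,0,-0.6,0],[0,0,0,0],[0,0,0,0]]]' 
python3 -m crank '[[[0,0,0,1],[0,0,0,1],[0,0,0,1],[0,0,0,1],[0,0,0,1],[0,0,0,1],[0,0,0,1],[0,0,0,1],[0,0,0,1],[0,0,0,1]]]' -0.4 >/dev/null;python3 -m crank '[[[0,0,0,1],[0,0,0,1],[0,0,0,1],[0,0,0,1],[0,0,0,1],[0,0,0,1],[0,0,0,1],[0,0,0,1],[0,0,0,1],[0,0,0,0.6],[0,0,0,0],[0,0,0,0]]]' >/dev/null
python3 go.py '[jw(90,-135,110,np.pi/2),jw(90,-135,12)]'; python3 pan.py '(85,-20)'
```

```text
clock: 16.58
eef_pos: [533.9, -7.8, 109.9]
tool_rot: [-3.141, -0.001, -3.046]
force: [-0.4, 0.3, 0.1]
width: 85.3
gripper_force: 0.0
t 18.42 p [532.7  -7.6 108.3] rpy [-3.137e+00  1.000e-03  1.671e+00] F [0.3 0.7 0.8] w 59.5 gf 0.0 q7 0.1
jig xy [ -3.7 -20.1] Fjig [0.4 0.7]
to [ 636.93 -113.13  110.      1.67] units xyz [-4.62  3.73 -0.08] n 5.0 turn 0.05989411162649061
to [ 636.93 -113.13   12.  ] units xyz [-4.61  3.75  3.84] n 5.0 turn None
top [94. 17.] 0.84 1311.0
side [ 95. -24.] 0.56 1989.0
['top'] jig xy [87.8 -7.6] dyaw -0.01 0.442
['side'] jig xy [ 88.9 -22.4] dyaw 0.001 0.047
['top', 'side'] jig xy [ 88.4 -21.2] dyaw 0.008 0.497
```

```bash
python3 -m crank '[[[-0.77,0.62,0,0],[-0.77,0.62,0,0],[-0.77,0.62,0,0],[-0.77,0.62,0,0],[-0.77,0.62,0,0],[-0.77,0.62,0,0],[0,0,0,0],[0,0,0,0]]]' >/dev/null;python3 go.py '[jw(90,-135,12,np.pi/2)]';  python3 -m crank '[[[0,0,0.6,0],[0,0,0.9,0],[0,0,0.9,0],[0,0,0.8,0],[0,0,0.4,0],[0,0,0.2,0],[0,0,0,0],[0,0,0,0],[0,0,0,0]]]'
python3 go.py '[jw(90,-135,12,np.pi/2),jw(90,8,12)]'
```

```text
t 19.28 p [ 637.5 -115.1  108.6] rpy [-3.138e+00  1.000e-03  1.667e+00] F [-0.9  0.1  0.3] w 59.7 gf 0.0 q7 0.25
jig xy [  90.3 -137. ] Fjig [-0.9  0.2]
to [ 636.93 -113.13   12.      1.67] units xyz [ 0.08 -0.    3.86] n 4.0 turn 0.012381634739777603
clock: 20.03
eef_pos: [638.0, -113.5, 15.4]
tool_rot: [-3.141, 0.001, 1.669]
force: [0.1, -0.5, 0.3]
width: 60.3
gripper_force: 0.0
t 20.03 p [ 638.  -113.5   15.4] rpy [-3.141e+00  1.000e-03  1.669e+00] F [ 0.1 -0.5  0.3] w 60.3 gf 0.0 q7 0.25
jig xy [  91.  -135.4] Fjig [ 0.  -0.5]
to [ 636.93 -113.13   12.      1.67] units xyz [ 0.02 -0.04  0.13] n 1.0 turn 0.04023751740169779
to [623.33  29.22  12.  ] units xyz [ 5.74 -0.02  0.13] n 6.0 turn None
```

```bash
python3 -m crank '[[[0,0,0.12,0],[0.3,-0.04,0,0],[0.4,0,0,0],[0.4,0,0,0],[0.4,0,0,0],[0.4,0,0,0],[0.4,0,0,0],[0.4,0,0,0],[0.4,0,0,0],[0.4,0,0,0],[0.4,0,0,0],[0.4,0,0,0]]]'|sed -n 4p; python3 -m crank '[[[0.4,0,0,0],[0.4,0,0,0],[0.3,0,0,0],[0.1,0,0,0],[0,0,0,0],[0,0,0,0]]]'|sed -n 4p; python3 go.py '[jw(90,8,12,np.pi/2)]'; python3 pan.py '(88,85)'
```

```text
force: [0.7, -3.5, 2.8]
force: [0.4, 0.0, 0.3]
t 21.53 p [621.9  24.5  10.5] rpy [-3.137e+00 -1.000e-03  1.670e+00] F [0.4 0.  0.3] w 59.4 gf 0.0 q7 0.07
jig xy [88.1  3.4] Fjig [0.4 0. ]
to [623.33  29.22  12.     1.67] units xyz [ 0.18  0.08 -0.06] n 1.0 turn 0.04836248737584148
top [99. 99.] 0.93 2366.0
side [50. 67.] 0.63 690.0
['top'] jig xy [86.8 93.6] dyaw 0.014 0.045
['side'] jig xy [76.4 93. ] dyaw -0.06 0.549
['top', 'side'] jig xy [86.3 93.6] dyaw 0.014 0.595
```

```bash
for i in 1 2 3; do :; done; python3 -m crank '[[[0.06,0,0,0],[0.06,0,0,0],[0,0,0,0],[0,0,0,0]]]' |sed -n 2,4p; python3 -m crank '[[[0.06,0,0,0],[0.06,0,0,0],[0,0,0,0],[0,0,0,0]]]'|sed -n 2,4p; python3 go.py '[]'
```

```text
eef_pos: [622.3, 26.4, 11.0]
tool_rot: [-3.138, 0.0, 1.669]
force: [-0.3, 0.1, -0.1]
eef_pos: [622.0, 29.2, 11.0]
tool_rot: [-3.138, 0.001, 1.669]
force: [0.4, -0.5, -1.1]
t 22.4 p [622.   29.2  11. ] rpy [-3.138e+00  1.000e-03  1.669e+00] F [ 0.4 -0.5 -1.1] w 59.5 gf 0.5 q7 0.06
jig xy [88.7  8.2] Fjig [ 0.3 -0.5]
```

```bash
python3 -m crank '[[[0.06,0,0,0],[0.04,0,0,0],[0,0,0,0],[0,0,0,0]]]' |sed -n 2,4p; python3 -m crank '[[[0.06,0,0,0],[0.04,0,0,0],[0,0,0,0],[0,0,0,0]]]'|sed -n 2,4p; python3 go.py '[]'; python3 pan.py '(88,95)'
```

```text
eef_pos: [621.7, 29.4, 11.0]
tool_rot: [-3.138, 0.003, 1.668]
force: [0.3, -5.0, -0.3]
eef_pos: [621.7, 29.4, 11.0]
tool_rot: [-3.138, 0.006, 1.667]
force: [1.4, -8.8, 0.2]
t 23.07 p [621.7  29.4  11. ] rpy [-3.138  0.006  1.667] F [ 1.4 -8.8  0.2] w 60.0 gf 4.5 q7 0.06
jig xy [88.4  8.3] Fjig [ 0.6 -8.9]
top [ 90. 100.] 0.73 2344.0
side [ 63. 105.] 0.61 637.0
['top'] jig xy [86.1 95.5] dyaw 0.003 0.063
['side'] jig xy [ 47.9 110. ] dyaw -0.441 0.551
['top', 'side'] jig xy [85. 96.] dyaw 0.0 0.641
```

Flush on the left fence (8.9 N). I back off, turn round and push toward the far fence.

```bash
python3 -m crank '[[[-0.4,0,0,0],[-0.5,0,0,0],[0,0,-0.6,0],[0,0,-0.9,0],[0,0,-0.9,0],[0,0,-0.9,0],[0,0,-0.6,0],[0,0,0,0],[0,0,0,0]]]' >/dev/null
python3 -m crank '[[[0,0,0,-1],[0,0,0,-1],[0,0,0,-1],[0,0,0,-1],[0,0,0,-1],[0,0,0,-1],[0,0,0,-1],[0,0,0,-1],[0,0,0,-1],[0,0,0,-1]]]' -0.9 >/dev/null;python3 -m crank '[[[0,0,0,-1],[0,0,0,-1],[0,0,0,-1],[0,0,0,-1],[0,0,0,-1],[0,0,0,-1],[0,0,0,-1],[0,0,0,-1],[0,0,0,-1],[0,0,0,-0.6],[0,0,0,0],[0,0,0,0]]]' >/dev/null
python3 go.py '[jw(0,93,110,np.pi),jw(0,93,10)]'; python3 pan.py '(88,95)'
```

```text
t 25.85 p [623.2  11.8 107.2] rpy [ 3.141 -0.005 -3.048] F [ 0.2  0.5 -1. ] w 81.3 gf 0.0 q7 1.26
jig xy [88.2 -9.3] Fjig [0.3 0.4]
to [525.66 105.28 110.     3.24] units xyz [ 3.53  4.09 -0.09] n 5.0 turn -0.016069785635686173
to [525.66 105.28  10.  ] units xyz [3.51 4.09 3.91] n 5.0 turn None
top [90. 97.] 0.91 2254.0
side [95. 99.] 0.71 1549.0
['top'] jig xy [88.2 93.7] dyaw 0.005 0.053
['side'] jig xy [87.7 92.9] dyaw -0.003 0.035
['top', 'side'] jig xy [88.  93.7] dyaw 0.003 0.091
```

```bash
python3 -m crank '[[[0.7,0.8,0,0],[0.7,0.8,0,0],[0.7,0.8,0,0],[0.7,0.8,0,0],[0.72,0.88,0,0],[0,0,0,0],[0,0,0,0],[0,0,0,0]]]' >/dev/null;python3 go.py '[jw(0,93,10,np.pi)]';  python3 -m crank '[[[0,0,0.6,0],[0,0,0.9,0],[0,0,0.9,0],[0,0,0.8,0],[0,0,0.4,0],[0,0,0.25,0],[0,0,0,0],[0,0,0,0],[0,0,0,0]]]'|sed -n 2,4p
python3 go.py '[jw(20,93,10,np.pi),jw(28,93,10)]'
```

```text
t 26.72 p [527.4 104.7 108.9] rpy [-3.140e+00 -2.000e-03 -3.046e+00] F [ 0.1  0.3 -0.5] w 81.4 gf 0.0 q7 1.04
jig xy [ 1.7 92.3] Fjig [0.1 0.3]
to [525.66 105.28  10.     3.24] units xyz [0.06 0.03 3.96] n 4.0 turn -3.27446993519942e-05
eef_pos: [527.3, 105.0, 13.3]
tool_rot: [-3.141, -0.001, -3.047]
force: [-0.0, -0.3, 0.2]
t 27.47 p [527.3 105.   13.3] rpy [-3.141e+00 -1.000e-03 -3.047e+00] F [-0.  -0.3  0.2] w 81.0 gf 0.0 q7 0.97
jig xy [ 1.6 92.6] Fjig [-0.  -0.3]
to [545.57 107.18  10.     3.24] units xyz [-0.74  0.02  0.13] n 1.0 turn -0.002066217349505628
to [553.53 107.94  10.  ] units xyz [-1.06  0.02  0.13] n 2.0 turn None
```

```bash
python3 -m crank '[[[-0.2,0,0.1,0],[-0.2,0,0,0],[-0.2,0,0,0],[-0.15,0,0,0],[-0.15,0,0,0],[0,0,0,0],[0,0,0,0]]]'|sed -n 2,4p; python3 -m crank '[[[-0.06,0,0,0],[-0.06,0,0,0],[0,0,0,0],[0,0,0,0]]]'|sed -n 2,4p; python3 -m crank '[[[-0.05,0,0,0],[-0.05,0,0,0],[0,0,0,0],[0,0,0,0]]]'|sed -n 2,4p; python3 go.py '[]'
```

```text
eef_pos: [549.0, 107.2, 9.9]
tool_rot: [-3.141, -0.003, -3.046]
force: [0.1, 0.3, -0.7]
eef_pos: [551.1, 107.2, 9.7]
tool_rot: [-3.141, -0.004, -3.046]
force: [-2.3, -0.4, 0.5]
eef_pos: [555.0, 107.7, 9.8]
tool_rot: [-3.141, -0.002, -3.046]
force: [-0.7, -1.0, 0.0]
t 28.72 p [555.  107.7   9.8] rpy [-3.141e+00 -2.000e-03 -3.046e+00] F [-0.7 -1.   0. ] w 81.3 gf 0.2 q7 0.99
jig xy [29.4 92.6] Fjig [-0.8 -0.9]
```

```bash
python3 -m crank '[[[-0.05,0,0,0],[-0.05,0,0,0],[0,0,0,0],[0,0,0,0]]]'|sed -n 2,4p; python3 -m crank '[[[-0.06,0,0,0],[-0.06,0,0,0],[0,0,0,0],[0,0,0,0]]]'|sed -n 2,4p; python3 go.py '[]'
```

```text
eef_pos: [555.1, 107.7, 9.8]
tool_rot: [-3.14, -0.006, -3.046]
force: [-5.8, -0.3, 2.9]
eef_pos: [555.1, 107.6, 9.6]
tool_rot: [-3.139, -0.012, -3.046]
force: [-10.1, -0.3, 8.4]
t 29.38 p [555.1 107.6   9.6] rpy [-3.139 -0.012 -3.046] F [-10.1  -0.3   8.4] w 81.1 gf 5.4 q7 1.0
jig xy [29.5 92.5] Fjig [-10.1   0.7]
```

```bash
python3 -m crank '[[[0.4,0,0,0],[0.6,0,0,0],[0,0,-0.6,0],[0,0,-0.9,0],[0,0,-0.9,0],[0,0,-0.9,0],[0,0,-0.6,0],[0,0,0,0],[0,0,0,0]]]' 0.18 >/dev/null
python3 pan.py '(95,95)'; python3 - <<'E'
from h import *
from cell import ctrl
v={}
for c in C:
    l=[]
    for i in range(3):
        ctrl.get_image(c); d=ctrl.place_of(c,"catch_knob")
        if d: l.append(d[0]["position"][::-1]); 
    print(c,np.round(l,1).tolist()); 
    if l: v[c]=np.median(l,axis=0)
    if l: j=wj(ray(c,v[c],68)); print(j, "theta",np.arctan2(180-j[1],90-j[0]))
if len(v)==2: p=tri(v); print(p,wj(p))
E
python3 go.py '[]'
```

```text
top [112. 155.] 0.91 310.0
['top'] jig xy [ 96.4 109.7] dyaw 0.0 0.866
top [[228.1, 148.2], [225.9, 149.8]]
[ 15.07910598 183.52307392] theta -0.04698930256904675
side [[278.8, 176.6], [278.2, 176.3], [276.4, 175.1]]
[ 15.51045288 185.29095316] theta -0.07091037950975453
[531.81279864 196.7269127   69.10536784] [ 14.81787752 183.44905602]
t 30.93 p [535.1 105.9 107.4] rpy [-3.141e+00 -3.000e-03 -3.046e+00] F [ 0.1  0.7 -0.1] w 34.9 gf 0.0 q7 1.05
jig xy [ 9.5 92.7] Fjig [0.2 0.7]
```

```bash
python3 -m crank '[[[0,0.5,0,0.9],[0,0.8,0,0],[0,0.8,0,0],[0,0.8,0,0],[-0.1,0.8,0,0],[0,0,0,0],[0,0,0,0],[0,0,0,0]]]' >/dev/null
python3 go.py '[jw(15.2,186,46,np.pi-.07)]'; python3 pan.py '(95,95)'
```

```text
t 31.6 p [534.4 197.3 107.2] rpy [-3.14  -0.004 -3.118] F [-0.1 -0.9  0.4] w 35.0 gf 0.0 q7 0.86
jig xy [ 17.4 183.8] Fjig [-0.2 -0.9]
to [531.95 199.3   46.     3.17] units xyz [0.09 0.09 2.45] n 3.0 turn -0.02573555822360518
side [107. 107.] 0.74 1455.0
['side'] jig xy [94.8 92.9] dyaw -0.016 0.041
```

```bash
python3 -m crank '[[[0.09,0.09,0.2,0],[0,0,0.4,0],[0,0,0.4,0],[0,0,0.3,0],[0,0,0,0],[0,0,0,0]]]'|sed -n 2,4p; python3 - <<'E'
from cell import ctrl;import cv2,numpy as np
a=ctrl.get_image("side")["img"][120:240,220:380];cv2.imwrite("pics/k1.png",cv2.resize(a,(800,600),interpolation=2)[:,:,::-1])
E
```

```text
eef_pos: [531.5, 200.3, 73.8]
tool_rot: [-3.14, -0.005, -3.118]
force: [0.3, 0.5, 0.1]
```

View pics/k1.png

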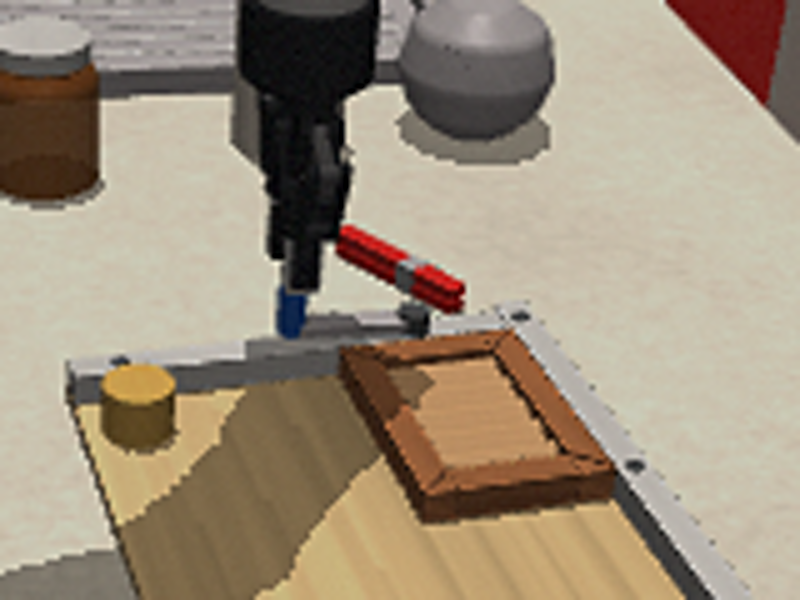

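The picture shows the panel seated in the corner and the fingers straddling the blue knob at (291,310). I descend and swing.

```bash
python3 -m crank '[[[0.1,0,0.4,0],[0,0,0.4,0],[0,0,0.3,0],[0,0,0,0],[0,0,0,0]]]'|sed -n 2,4p;  python3 -m crank '[[[0,-0.12,0,0],[0,-0.24,0,-0.5],[0,-0.24,0,-1],[0,-0.24,0,-1],[0,-0.24,0,-1],[0,0,0,0]]]'|sed -n 2,4p;python3 go.py '[]'
```

```text
eef_pos: [529.0, 200.2, 46.5]
tool_rot: [-3.14, -0.004, -3.118]
force: [-0.8, -0.8, 0.1]
eef_pos: [533.1, 172.0, 47.7]
tool_rot: [-3.141, -0.003, -2.838]
force: [0.5, -1.1, 0.1]
t 33.27 p [533.1 172.   47.7] rpy [-3.141e+00 -3.000e-03 -2.838e+00] F [ 0.5 -1.1  0.1] w 35.0 gf 0.0 q7 1.05
jig xy [ 13.8 158.7] Fjig [ 0.4 -1.1]
```

```bash
python3 -m crank '[[[-0.1,-0.24,0,-1],[0,-0.24,0,-1],[0,-0.24,0,-1],[0,-0.24,0,-1],[0,-0.24,0,-1],[0,-0.24,0,-1],[0,-0.24,0,-1],[0,-0.24,0,-1],[0,0,0,0],[0,0,0,0]]]'|sed -n 2,4p;python3 go.py '[]'
python3 - <<'E'
from h import *
from cell import ctrl
for c in C:
    ctrl.get_image(c)
    for d in ctrl.place_of(c,"catch_knob")[:2]: print(c,wj(ray(c,d["position"][::-1],68)),d["confidence"])
E
```

```text
eef_pos: [560.8, 134.8, 47.4]
tool_rot: [3.14, -0.002, -2.202]
force: [-0.6, 0.9, 0.5]
t 34.1 p [560.8 134.8  47.4] rpy [ 3.140e+00 -2.000e-03 -2.202e+00] F [-0.6  0.9  0.5] w 35.1 gf 0.0 q7 1.6
jig xy [ 37.8 119.1] Fjig [-0.5  0.9]
top [ 41.12498304 123.15603482] 0.59
side [ 37.74254789 138.43325325] 0.63
```

```bash
python3 -m crank '[[[-0.1,-0.24,0,-1],[0,-0.24,0,-1],[0,-0.24,0,-1],[0,-0.24,0,-1],[0,-0.24,0,-1],[0,-0.24,0,-1],[0,-0.24,0,-1],[0,-0.2,0,-1],[0,0,0,0],[0,0,0,0]]]'|sed -n 2,4p;python3 go.py '[]'; python3 -m crank '[[[0,-0.1,0,-0.5],[0,-0.1,0,-0.4],[0,-0.1,0,0],[0,0,0,0],[0,0,0,0]]]'|sed -n 2,4p;python3 go.py '[]'
```

```text
eef_pos: [605.3, 121.2, 47.0]
tool_rot: [3.138, -0.001, -1.561]
force: [-0.0, 0.6, 0.2]
t 35.13 p [605.3 121.2  47. ] rpy [ 3.138e+00 -1.000e-03 -1.561e+00] F [-0.   0.6  0.2] w 35.0 gf 0.0 q7 2.21
jig xy [ 80.8 101.3] Fjig [0.  0.6]
eef_pos: [612.9, 121.5, 47.2]
tool_rot: [3.139, -0.001, -1.488]
force: [-0.3, -0.4, -0.2]
t 35.55 p [612.9 121.5  47.2] rpy [ 3.139e+00 -1.000e-03 -1.488e+00] F [-0.3 -0.4 -0.2] w 34.8 gf 0.1 q7 2.29
jig xy [ 88.4 100.9] Fjig [-0.3 -0.4]
```

```bash
python3 -m crank '[[[0,-0.1,0,0],[0,-0.1,0,0],[0,-0.1,0,0],[0,0,0,0],[0,0,0,0]]]'|sed -n 2,4p; python3 -m crank '[[[0,-0.08,0,0],[0,-0.08,0,0],[0,0,0,0],[0,0,0,0]]]'|sed -n 2,4p;python3 go.py '[]'
```

```text
eef_pos: [621.0, 122.3, 47.2]
tool_rot: [3.139, 0.0, -1.486]
force: [0.4, -0.3, -0.6]
eef_pos: [623.7, 122.3, 47.0]
tool_rot: [3.137, -0.001, -1.486]
force: [-2.9, -0.5, 1.0]
t 36.3 p [623.7 122.3  47. ] rpy [ 3.137e+00 -1.000e-03 -1.486e+00] F [-2.9 -0.5  1. ] w 34.9 gf 1.8 q7 2.31
jig xy [ 99.2 100.6] Fjig [-3.  -0.2]
```

Contact with the stop at tool x = 99 (expected 98.5). One more nudge, then ease off, lift clear and check.

```bash
python3 -m crank '[[[0,-0.08,0,0],[0,-0.06,0,0],[0,0,0,0],[0,0,0,0]]]'|sed -n 2,4p; python3 -m crank '[[[0,0.2,0,0],[0,0.18,0,0],[0,0,-0.4,0],[0,0,-0.8,0],[0,0,-0.9,0],[0,0,-0.9,0],[0,0,-0.5,0],[0.5,0,0,0],[0.9,0,0,0],[0.9,0,0,0],[0.9,0,0,0],[0.9,0,0,0]]]'|sed -n 2,4p; python3 -m crank '[[[0.9,0,0,0],[0.9,0,0,0],[0.9,0,0,0],[0.9,0,0,0],[0.9,0,0,0],[0,0,0,0],[0,0,0,0]]]'|sed -n 2,4p
python3 pan.py '(95,95)'
python3 - <<'E'
from h import *
from cell import ctrl
for c in C:
    im=ctrl.get_image(c)["img"]
    for d in ctrl.place_of(c,"catch_knob")[:1]: print(c,wj(ray(c,d["position"][::-1],68)),d["confidence"])
    C[c]["img"]=im
cv2.imwrite("pics/f.png",np.hstack([cv2.resize(C["top"]["img"][80:220,200:440],(400,300)),cv2.resize(C["side"]["img"][150:360,210:420],(400,300))])[:,:,::-1])
E
```

```text
eef_pos: [624.0, 122.3, 46.8]
tool_rot: [3.131, -0.002, -1.485]
force: [-10.7, -2.5, 7.0]
eef_pos: [627.2, 17.0, 133.5]
tool_rot: [3.137, -0.002, -1.487]
force: [0.3, 0.2, -1.0]
eef_pos: [636.3, -95.6, 133.3]
tool_rot: [3.137, -0.001, -1.491]
force: [0.5, -0.0, -0.8]
side [107. 100.] 0.58 1477.0
['side'] jig xy [94.5 93.1] dyaw -0.021 0.037
top [94.34828485 99.04932225] 0.67
side [ 92.15383698 105.04255473] 0.74
```

View pics/f.png

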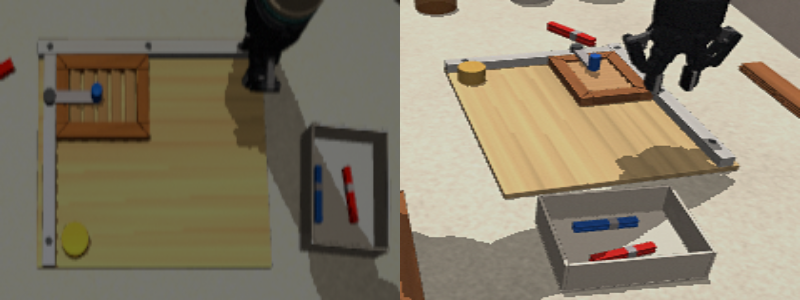

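The picture shows the panel flush in the corner (top view, about (102,95)), the catch across it with the knob at (97,92), and the red peg in the basket at (350,195). The tin is in place and the robot is clear.

```bash
python3 -c "
from cell import ctrl
print(ctrl.finish_job())"
```

```text
the job is handed in; nothing more can be done
None
```

I handed the job in at about 39 s of the 72 s; no verdict was returned. The last pictures show the red peg in the upright basket, the panel flush in the corner with the catch closed over it, and the tin unmoved, while the detergent bottle and jar were never approached.

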